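# Rock a jammed test bar out of its bench grip

### The job

The round-headed aluminium test bar has jammed upright in its bench grip. Rock it from side to side until both of the grip's jaws have been pushed back, then pull it out, lower it foot first until it is down on the bottom of the white ceramic pot, and only then let go. Leave it leaning in the pot, with the pot upright.

Things in the scene. Friction and masses are not known exactly. Their poses are not given: they have to be found in the camera images.
- bar: Round-headed aluminium bar, 144 mm long, 14 mm thick along x, 100 g, upright in its grip. Origin: lowest point of the foot; z runs to the head. Foot: disc of diameter 24 mm in the y-z plane, centre z = 12 mm. Neck 14 mm wide. Head: disc of diameter 38 mm, centre z = 125 mm; pinch its flat faces across x. (Another bar, in a like grip beyond the pot, and a lying spare have SQUARE heads: not those.)
- grip: Grey fixed bench grip holding the bar; 66 x 110 x 44.5 mm (x, y, z); origin: underside centre, axes as the bar's. The foot stands in it 12 mm above the bench, under two steel jaws that hug the neck from +y and -y, tops level with the grip's. They overhang the foot 4.5 mm each: a straight pull locks. The bar can lean only to +y or -y, about its foot's centre, 0.33 rad each way once the jaws yield.
- grip_left (a joint): How far (m) the jaw on the grip's +y side has been pushed back from the neck: about 0 at the start, stop at 0.0075. Stiff slide (25 N, about 5 N at the bar's head), no spring: it stays where pushed. Leaning the bar 0.27 rad to that side pushes it back about 5 mm; with both jaws 4.5 mm back the foot comes out easily.
- grip_right (a joint): The same for the jaw on the grip's -y side.
- pot: Round white ceramic pot, open on top, 90 mm high, 86 mm outer diameter at the rim, 74 mm at the foot, wall 4 mm, bottom 6 mm thick, 400 g, loose, between the two grips. Origin: centre of its underside, z up. The bar, let go in it, leans against the rim.
Not all that is in view belongs to the job. Leave any red look-alike of the grip alone.

How it is judged:
By the outcome, as a careful person would: the job done as asked, in the order asked, and still so for the second after the job is handed in, with the robot touching nothing.
It also fails if it takes over 54 s, if anything falls off the work surface, if the arm or the gripper's body presses on something with over 40 N, if the wrist force passes 120 N, or if a joint passes its speed limit or range.

### The arm

A 6-joint arm with a two-finger parallel gripper is mounted at the origin on the work surface. World frame = base frame: x ahead of the robot, y to its left, z up, the work surface at z = 0. Lengths are in m, angles in rad, forces in N, time in s.
With the tool pointing down it reaches from about 0.3 to 0.775 m from the base axis. Payload 14.6 kg.
Tool frame: the origin (TCP) lies at the very end of the fingers, on their centre line; the grasp point (between the pads) lies 19 mm behind it; z points along the fingers, y is the line along which they close (so a half turn about z gives the same grasp; the last joint's range is limited). The gripper opens to 94 mm and grips with 3 to 60 N. Pads are 16 mm wide; open, the fingers measure 119 mm over their backs; the gripper's body (75 mm by 177 mm) begins 78 mm behind the grasp point.
Start: joints at [-1.169, 0.3, 1.521, -0, 1.321, -0.067], TCP at [0.248, -0.491, 0.205] pointing down, gripper open.
Joint ranges: [-3.03, 3.03], [-0.79, 2.21], [0.23, 2.52], [-1.04, 4.18], [0, 3.07], [-2.55, 2.55]. Speed limits (rad/s): [2.22, 2.22, 2.57, 3.14, 3.14, 3.14].

### API

Orientations are given as [roll, pitch, yaw] about the fixed x, y, z axes, in that order (R = Rz(yaw) Ry(pitch) Rx(roll)).
In Python, from station import ctrl gives the robot as it stands.
- The arm moves only by the tool move_arm, never from a script. Its argument "increments" is a list of rows, each a list of 7 numbers: the opening, from 0 (shut) to 1 (fully open), then the shift along the tool's x, y, z in units of 50 mm (1.0 is 50 mm), then the turn, a rotation vector about the tool's x, y, z in rad. In form: [[claw, tx, ty, tz, rx, ry, rz], ...]. A call has 1 to 20 rows; each row shifts and turns the commanded pose from where the row before left it, along the tool's axes as they then stand; what a row does not reach is not made up. A row lasts 1/10 s, in which the tool goes at most 50 mm and 8.59 degrees, less where a joint would pass 70% of its speed; a pose out of reach is approached as far as the arm can. A call is refused whole if a number of a shift passes 1 or a number of a turn 0.15, either way. A call with a gripper value outside its range is refused whole. The fingers move at their own pace and stop on an object; "force" is the grip in N (left out, the last holds). Time passes only in rows, so rows that do not move let the fingers close. It gives the time, the measured TCP pose, the force, the opening and the grip force at its end, in the units of the state.
- ctrl.get_obs(): the state, without advancing time (a new reading comes with each control period).
- ctrl.camera(name): name is "scene" or "side" or "wrist"; returns a dict with "color" (400x640x3 uint8, blue, green, red), "K" (3x3 intrinsics, pixels), "pose" (4x4, takes a point from camera to world coordinates); the wrist camera has in their place "tool_from_camera" (4x4, takes a point from camera to tool coordinates, whose origin is the TCP and whose axes are the flange's). Camera axes: x right, y down, z forward; pixel columns grow to the right and rows downward; lengths in m; the calibration is good to about 2 mm. A picture is of the moment at which its call begins: read the wrist's pose just before it. There is no depth.
- ctrl.hand_in(): hands the job in; it is judged then, once.
Trained networks look in a picture, given as the dict that the camera call returned (one of the last four; its "shot" number tells which), for a name from the list of things; names that differ only in an ending like _2 or _b are one class to them, and where a whole thing is asked for, a point or a joint stands for the part that bears it (a point fixed in the world has none). Each returns a list of dicts, best first, with "conf" (0 to 1); they miss things now and then, are a little off and sometimes report something else, mostly with a low value. They report only what shows in the picture. A call takes as long as a camera call. They do not tell look-alikes from the thing itself.
- ctrl.cut_out(name, picture): "mask" (400x640 bool, what is visible of it) and "centre" ([row, column] in pixels, amid what is visible of it).
The state is a dict: "time_s": time; "qpos": joint angles; "joint_vel": joint speeds; "tau": joint torques, N m; "ee_pos": TCP position; "eef_rot": TCP orientation; "force": force on the tool from outside, world axes, zero at the start; "moment": the same for the moment, N m; "grip_width": finger opening in m; "grip_force": force on a finger pad.
Only numpy, scipy, OpenCV 4.12 (cv2) and the standard library are available. Lean on these libraries where they do the work, as an engineer would, in place of code of your own. Each camera call takes 0.05 s, during which the arm holds its last target. There are 200 camera calls.

## Working session

There is one attempt and no reset: what is moved stays moved. The work goes in short steps, Python scripts to look and compute and a tool call to move; the robot and the scene stay as the last step left them, time stands still between calls to the robot, and variables do not carry over. Pictures are saved under pics/ and viewed, at most 10 in all, crops included, and the job is handed in when it is done.

Besides the shell and the picture viewer there is one more tool, called after ">>>" by a JSON object that holds its "api" and its "payload", one argument or row to a line. move_arm: Moves the arm, as the interface text tells. Its arguments: {"type":"object","properties":{"increments":{"type":"array","items":{"type":"array","items":{"type":"number"}}},"force":{"type":"number"}},"required":["increments"]}

```bash
mkdir -p pics; cat > h.py <<'E'
import numpy as np, cv2
from station import ctrl
from scipy.spatial.transform import Rotation as R
E
python3 - <<'E'
from h import *
o=ctrl.get_obs(); print({k:np.round(v,3).tolist() for k,v in o.items()})
ims=[]
for n in ["scene","side"]:
    c=ctrl.camera(n); cv2.imwrite(f"pics/{n}0.png",c["color"]); print(n,np.round(c["K"],1).tolist(),np.round(c["pose"],3).tolist())
    for k in ["bar","grip","pot"]:
        for d in ctrl.cut_out(k,c)[:4]: 
            m=d["mask"];r,cc=np.where(m);print(n,k,round(d["conf"],2),np.round(d["centre"]),"rows",r.min(),r.max(),"cols",cc.min(),cc.max())
E
```

```text
{'time_s': 0.0, 'qpos': [-1.169, 0.3, 1.522, 0.0, 1.321, -0.067], 'joint_vel': [0.0, 0.001, -0.001, -0.0, -0.001, -0.0], 'tau': [-0.003, -53.182, -35.274, 0.071, 0.024, -0.0], 'ee_pos': [0.248, -0.49, 0.205], 'eef_rot': [-3.14, -0.0, 0.469], 'force': [-0.015, -0.183, -0.874], 'moment': [0.025, -0.051, 0.009], 'grip_force': 0.0, 'grip_width': 0.094}
scene [[416.5, 0.0, 324.2], [0.0, 416.5, 197.5], [0.0, 0.0, 1.0]] [[-0.137, 0.545, -0.827, 1.059], [0.99, 0.065, -0.121, 0.074], [-0.012, -0.836, -0.548, 0.443], [0.0, 0.0, 0.0, 1.0]]
scene bar 0.79 [182. 191.] rows 156 220 cols 174 202
scene grip 0.86 [231. 201.] rows 206 251 cols 159 236
scene grip 0.55 [178. 217.] rows 161 199 cols 173 240
scene pot 0.61 [239. 324.] rows 203 279 cols 295 353
side [[377.6, 0.0, 316.2], [0.0, 377.6, 201.2], [0.0, 0.0, 1.0]] [[-0.929, -0.25, 0.273, 0.292], [-0.37, 0.654, -0.66, 0.433], [-0.014, -0.714, -0.7, 0.493], [0.0, 0.0, 0.0, 1.0]]
side bar 0.71 [ 96. 323.] rows 75 127 cols 318 329
side grip 0.7 [139. 395.] rows 113 161 cols 376 422
side grip 0.58 [133. 323.] rows 111 158 cols 303 342
side pot 0.83 [179. 260.] rows 149 214 cols 231 280
```

View pics/scene0.png

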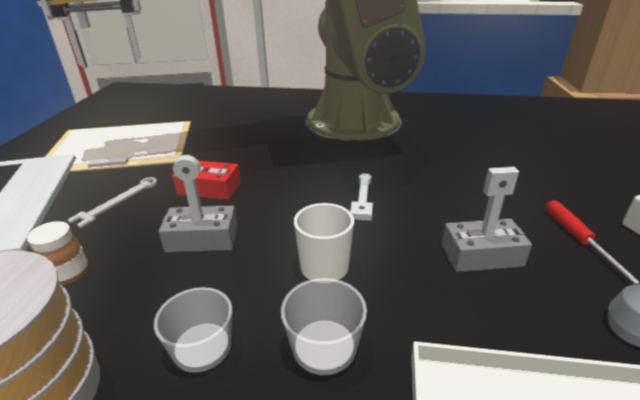

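View pics/side0.png

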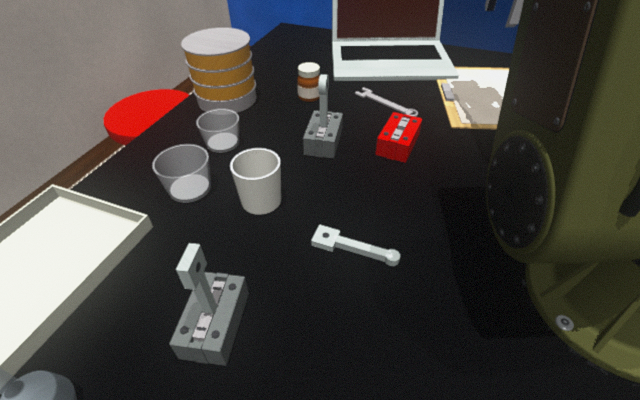

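The scene view shows the round-headed bar's head at about (col 186, row 168), with its grip below at (200, 230). The white pot is at (324, 240), the red decoy at (207, 180) and the square-headed bar at (487, 230). In the side view the head is at (323, 86), the grip at (323, 133) and the pot at (257, 180).

```bash
cat >> h.py <<'E'
def ray(K,T,uv):
    d=T[:3,:3]@np.linalg.inv(K)@[uv[0],uv[1],1]; return T[:3,3],d/np.linalg.norm(d)
def tri(rays):
    A=sum(np.eye(3)-np.outer(d,d) for o,d in rays); b=sum((np.eye(3)-np.outer(d,d))@o for o,d in rays)
    return np.linalg.solve(A,b)
def atz(r,z): o,d=r; return o+d*(z-o[2])/d[2]
E
python3 - <<'E'
from h import *
s=ctrl.camera("scene");t=ctrl.camera("side")
f=lambda c,u:ray(c["K"],c["pose"],u)
print("head tri",tri([f(s,(186.5,168)),f(t,(323.5,86))]), atz(f(s,(186.5,168)),.137),atz(f(t,(323.5,86)),.137))
# pot rim: ellipse fit from mask tops -> centre of rim
print("pot rim", atz(f(s,(324,222)),.09),atz(f(t,(256,165)),.09))
# grip top corners
for n,c,k in [("scene",s,(201,231)),("side",t,(323,133))]:
    d=min(ctrl.cut_out("grip",c),key=lambda d:abs(d["centre"][1]-k[0])+abs(d["centre"][0]-k[1]))
    b=cv2.convexHull(np.argwhere(d["mask"])[:,::-1].astype(np.float32)); a=cv2.approxPolyDP(b,3,True)[:,0]
    for u in a: print(n,u,np.round(atz(f(c,u),.0445),3),np.round(atz(f(c,u),0),3))
for n,c,u in [("sq",s,(501,180)),("glass1",s,(195,310)),("glass2",s,(324,305))]: print(n,atz(f(c,u),.137 if n=="sq" else .06))
E
```

```text
head tri [ 0.53842087 -0.21364255  0.13419827] [ 0.54123815 -0.21260317  0.137     ] [ 0.53604534 -0.20617648  0.137     ]
pot rim [0.58921482 0.00382267 0.09      ] [0.57663192 0.00814672 0.09      ]
scene [237. 225.] [ 0.553 -0.142  0.044] [ 0.497 -0.166  0.   ]
scene [230. 249.] [ 0.611 -0.134  0.044] [ 0.561 -0.157 -0.   ]
scene [164. 248.] [ 0.621 -0.232  0.044] [ 0.572 -0.266 -0.   ]
scene [158. 231.] [ 0.583 -0.26   0.044] [ 0.53  -0.298  0.   ]
scene [171. 208.] [ 0.521 -0.268  0.044] [ 0.46  -0.306  0.   ]
scene [233. 206.] [ 0.502 -0.165  0.044] [ 0.44  -0.192  0.   ]
side [341. 113.] [ 0.519 -0.269  0.044] [ 0.541 -0.339 -0.   ]
side [342. 129.] [ 0.496 -0.211  0.044] [ 0.516 -0.274  0.   ]
side [334. 157.] [ 0.48  -0.115  0.044] [ 0.498 -0.169  0.   ]
side [305. 154.] [ 0.535 -0.104  0.045] [ 0.56  -0.157  0.   ]
side [303. 137.] [ 0.562 -0.155  0.044] [ 0.588 -0.213  0.   ]
side [314. 111.] [ 0.578 -0.256  0.044] [ 0.606 -0.325  0.   ]
sq [0.52286562 0.24852193 0.137     ]
glass1 [ 0.74201932 -0.13087314  0.06      ]
glass2 [0.71489187 0.02087681 0.06      ]
```

>>> {"api": "move_arm", "payload": {
  "increments": [
    [1,0.55,-0.17,-0.1,0,0,0],
    [1,0.55,-0.17,-0.1,0,0,0],
    [1,0.55,-0.17,-0.1,0,0,0],
    [1,0.55,-0.17,-0.1,0,0,0],
    [1,0.55,-0.17,-0.1,0,0,0],
    [1,0.55,-0.17,-0.1,0,0,0],
    [1,0.55,-0.17,-0.1,0,0,0],
    [1,0.55,-0.17,-0.1,0,0,0],
    [1,0.55,-0.17,-0.1,0,0,0],
    [1,0.55,-0.17,-0.1,0,0,0],
    [1,0.55,-0.17,-0.1,0,0,0],
    [1,0.55,-0.17,-0.1,0,0,0],
    [1,0.55,-0.17,-0.1,0,0,0],
    [1,0.55,-0.17,-0.1,0,0,0]
  ]
}}

```text
time_s: 2.0
ee_pos: [0.5389, -0.2096, 0.2757]
eef_rot: [3.142, -0.0, 0.469]
force: [-0.5, -0.4, -0.7]
grip_width: 0.094
grip_force: 0.0
```

>>> {"api": "move_arm", "payload": {
  "increments": [
    [1,0,0,0,0,0,-0.14],
    [1,0,0,0,0,0,-0.14],
    [1,0,0,0,0,0,-0.14],
    [1,0,0,0,0,0,-0.14],
    [1,0,0,0,0,0,-0.14],
    [1,0,0,0,0,0,-0.14],
    [1,0,0,0,0,0,-0.14],
    [1,0,0,0,0,0,-0.14],
    [1,0,0,0,0,0,-0.14],
    [1,0,0,0,0,0,0],
    [1,0,0,0,0,0,0]
  ]
}}

```text
time_s: 3.1
ee_pos: [0.5382, -0.2105, 0.2754]
eef_rot: [-3.142, -0.0, 1.725]
force: [0.5, -0.5, 0.2]
grip_width: 0.0939
grip_force: 0.0
```

```bash
python3 - <<'E'
from h import *
o=ctrl.get_obs(); c=ctrl.camera("wrist"); cv2.imwrite("pics/w1.png",c["color"])
T=np.eye(4);T[:3,:3]=R.from_euler("xyz",o["eef_rot"]).as_matrix();T[:3,3]=o["ee_pos"]
np.savez("w1",K=c["K"],T=T@c["tool_from_camera"])
print(o["time_s"],o["ee_pos"],o["eef_rot"],np.round(c["tool_from_camera"],3).tolist(),c["K"][0])
for k in ["bar","grip","pot"]:
    for d in ctrl.cut_out(k,c)[:3]: print(k,round(d["conf"],2),np.round(d["centre"]))
E
```

```text
3.1 [ 0.53818181 -0.21052868  0.27540529] [-3.14155812e+00 -5.22674102e-05  1.72457964e+00] [[-0.001, -0.968, -0.252, 0.073], [1.0, -0.001, 0.0, 0.002], [-0.0, -0.252, 0.968, -0.18], [0.0, 0.0, 0.0, 1.0]] [275.63033028   0.         323.14790114]
bar 0.79 [197. 323.]
grip 0.95 [176. 326.]
grip 0.78 [192. 224.]
pot 0.8 [ 27. 384.]
```

View pics/w1.png

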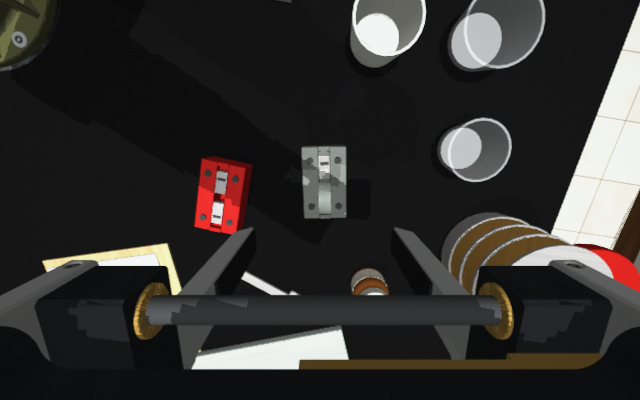

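The wrist view shows the grip's top face at about cols 302–348, rows 147–218, almost square to the tool. The round head is edge-on near (325, 197), the red decoy is at (222, 195) and the white pot is at top centre (388, 25).

```bash
python3 - <<'E'
from h import *
w=np.load("w1.npz");f=lambda u:ray(w["K"],w["T"],u)
P=[atz(f(u),.0445)[:2] for u in [(302,147),(345,147),(348,218),(303,218)]]
print(np.round(P,4), np.mean(P,0))
for a,b in [(0,1),(3,2),(3,0),(2,1)]:
    d=P[b]-P[a]; print(np.linalg.norm(d), np.degrees(np.arctan2(d[1],d[0])))
i=cv2.imread("pics/w1.png"); cv2.imwrite("pics/w1c.png",cv2.resize(i[130:230,270:380],None,fx=5.4,fy=5.4,interpolation=cv2.INTER_CUBIC))
pts=[(354,27),(425,27),(390,58)]
s=ctrl.camera("scene");d=ctrl.cut_out("pot",s)[0]["mask"]
# rim extremes in scene at z=.09
r,c=np.where(d);print(r.min(),c.min(),c.max())
def fit(f,pts):
    Q=np.array([atz(f(p),.09)[:2] for p in pts]); print(np.round(Q,3))
    A=np.c_[2*Q,np.ones(len(Q))];x=np.linalg.lstsq(A,(Q**2).sum(1),rcond=None)[0];print("c",x[:2],"r",np.sqrt(x[2]+x[0]**2+x[1]**2))
fit(f,[(352,17),(426,17),(421,40),(358,37),(423,3)])
g=lambda u:ray(s["K"],s["pose"],u)
fit(g,[(324,205),(295,220),(353,222),(324,240)])
E
```

```text
[[ 0.5015 -0.165 ]
 [ 0.5636 -0.1554]
 [ 0.587  -0.2619]
 [ 0.5176 -0.2726]] [ 0.54242434 -0.21372586]
0.06287819746376619 8.777977884624082
0.07028501247170169 8.772693276015156
0.10880910475865985 98.49240486807585
0.1090305424170816 102.38767017101918
202 295 354
[[ 0.542 -0.006]
 [ 0.627  0.007]
 [ 0.627 -0.017]
 [ 0.553 -0.025]
 [ 0.62   0.02 ]]
c [ 0.5862568  -0.00277113] r 0.04234710733479866
[[ 0.547 -0.002]
 [ 0.589 -0.038]
 [ 0.584  0.045]
 [ 0.629  0.009]]
c [0.58801315 0.00336817] r 0.04149002146434477
```

View pics/w1c.png

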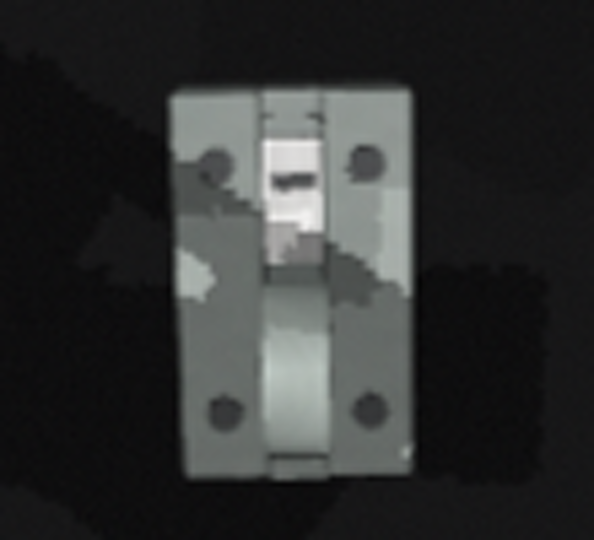

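>>> {"api": "move_arm", "payload": {
  "increments": [
    [1,-0.07,0.05,0.3,0,0,-0.02],
    [1,0,0,0.4,0,0,0],
    [1,0,0,0.4,0,0,0],
    [1,0,0,0.4,0,0,0],
    [1,0,0,0.4,0,0,0],
    [1,0,0,0.4,0,0,0],
    [1,0,0,0.4,0,0,0],
    [1,0,0,0.3,0,0,0],
    [1,0,0,0.15,0,0,0],
    [1,0,0,0,0,0,0],
    [1,0,0,0,0,0,0]
  ]
}}

```text
time_s: 4.5
ee_pos: [0.5414, -0.2137, 0.1182]
eef_rot: [3.141, 0.0, 1.749]
force: [1.4, -0.7, 0.3]
grip_width: 0.0938
grip_force: 0.0
```

```bash
python3 - <<'E'
from h import *
o=ctrl.get_obs();print(o["ee_pos"],o["eef_rot"])
a=ctrl.camera("scene")["color"][130:280,110:310];b=ctrl.camera("side")["color"][50:200,230:430]
cv2.imwrite("pics/g1.png",cv2.resize(np.hstack([a,b]),None,fx=2,fy=2,interpolation=cv2.INTER_CUBIC))
E
```

```text
[ 0.54137917 -0.21373282  0.11824785] [3.14124314e+00 2.68424830e-04 1.74895285e+00]
```

View pics/g1.png

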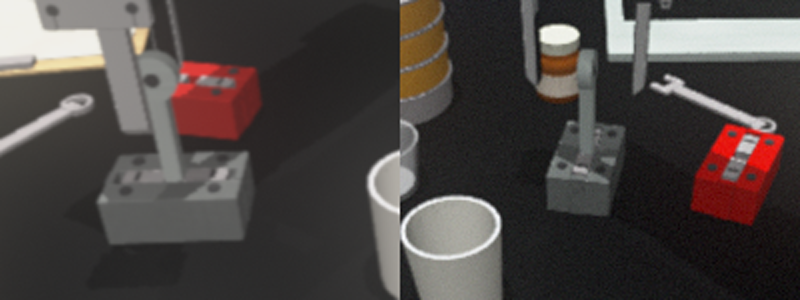

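```bash
python3 - <<'E'
from h import *
for n,off,c0 in [("scene",(110,130),0),("side",(230,50),400)]:
    c=ctrl.camera(n);
    for p in [(.5414,-.2137,.118),(.5414,-.2137,.137),(.588,-.205,.118),(.495,-.222,.118),(.5414,-.2137,.0445)]:
        q=np.linalg.inv(c["pose"])@[*p,1];u=c["K"]@(q[:3]/q[2]);print(n,p,u[:2].round(1),((u[:2]-off)*2+[c0,0]).round())
E
```

```text
scene (0.5414, -0.2137, 0.118) [188.2 178.8] [156.  98.]
scene (0.5414, -0.2137, 0.137) [185.8 168. ] [152.  76.]
scene (0.588, -0.205, 0.118) [180.8 195.5] [142. 131.]
scene (0.495, -0.222, 0.118) [194.9 164.1] [170.  68.]
scene (0.5414, -0.2137, 0.0445) [196.8 217.5] [174. 175.]
side (0.5414, -0.2137, 0.118) [322.3  92.6] [585.  85.]
side (0.5414, -0.2137, 0.137) [322.3  83.8] [585.  68.]
side (0.588, -0.205, 0.118) [299.3  90.7] [539.  81.]
side (0.495, -0.222, 0.118) [345.7  94.7] [631.  89.]
side (0.5414, -0.2137, 0.0445) [322.4 124. ] [585. 148.]
```

The pictures show the fingers straddling the head: near finger tip at crop (135, 130), head at (151, 78), which matches the projections to 1–2 px. Next I close the fingers.

>>> {"api": "move_arm", "payload": {
  "increments": [
    [0,0,0,0,0,0,0],
    [0,0,0,0,0,0,0],
    [0,0,0,0,0,0,0],
    [0,0,0,0,0,0,0],
    [0,0,0,0,0,0,0],
    [0,0,0,0,0,0,0],
    [0,0,0,0,0,0,0],
    [0,0,0,0,0,0,0],
    [0,0,0,0,0,0,0],
    [0,0,0,0,0,0,0]
  ],
  "force": 35
}}

```text
time_s: 5.7
ee_pos: [0.5412, -0.2136, 0.1179]
eef_rot: [-3.142, -0.0, 1.749]
force: [-0.0, -0.0, 1.1]
grip_width: 0.0175
grip_force: 0.0
```

>>> {"api": "move_arm", "payload": {
  "increments": [
    [0,0,0,0,0,0,0],
    [0,0,0,0,0,0,0],
    [0,0,0,0,0,0,0],
    [0,0,0,0,0,0,0]
  ],
  "force": 35
}}

```text
time_s: 6.1
ee_pos: [0.5412, -0.2136, 0.1179]
eef_rot: [-3.142, -0.0, 1.749]
force: [0.2, -0.8, -0.6]
grip_width: 0.0139
grip_force: 35.0
```

>>> {"api": "move_arm", "payload": {
  "increments": [
    [0,-0.056,0,0.001,0,0.03,0],
    [0,-0.056,0,0.001,0,0.03,0],
    [0,-0.056,0,0.001,0,0.03,0],
    [0,-0.056,0,0.001,0,0.03,0],
    [0,-0.056,0,0.001,0,0.03,0],
    [0,-0.056,0,0.001,0,0.03,0],
    [0,-0.056,0,0.001,0,0.03,0],
    [0,-0.056,0,0.001,0,0.03,0],
    [0,-0.056,0,0.001,0,0.03,0],
    [0,-0.056,0,0.001,0,0.03,0],
    [0,0,0,0,0,0,0],
    [0,0,0,0,0,0,0]
  ]
}}

```text
time_s: 7.3
ee_pos: [0.5462, -0.2408, 0.1144]
eef_rot: [3.141, -0.303, 1.749]
force: [-1.6, 5.5, 8.4]
grip_width: 0.0137
grip_force: 35.0
```

>>> {"api": "move_arm", "payload": {
  "increments": [
    [0,0.056,0,0.001,0,-0.03,0],
    [0,0.056,0,0.001,0,-0.03,0],
    [0,0.056,0,0.001,0,-0.03,0],
    [0,0.056,0,0.001,0,-0.03,0],
    [0,0.056,0,0.001,0,-0.03,0],
    [0,0.056,0,0.001,0,-0.03,0],
    [0,0.056,0,0.001,0,-0.03,0],
    [0,0.056,0,0.001,0,-0.03,0],
    [0,0.056,0,0.001,0,-0.03,0],
    [0,0.056,0,0.001,0,-0.03,0],
    [0,0.056,0,0.001,0,-0.03,0],
    [0,0.056,0,0.001,0,-0.03,0],
    [0,0.056,0,0.001,0,-0.03,0],
    [0,0.056,0,0.001,0,-0.03,0],
    [0,0.056,0,0.001,0,-0.03,0],
    [0,0.056,0,0.001,0,-0.03,0],
    [0,0.056,0,0.001,0,-0.03,0],
    [0,0.056,0,0.001,0,-0.03,0],
    [0,0.056,0,0.001,0,-0.03,0],
    [0,0.056,0,0.001,0,-0.03,0]
  ]
}}

```text
time_s: 9.3
ee_pos: [0.5368, -0.1874, 0.1154]
eef_rot: [3.14, 0.305, 1.748]
force: [-4.0, -6.8, 14.7]
grip_width: 0.0138
grip_force: 35.0
```

>>> {"api": "move_arm", "payload": {
  "increments": [
    [0,0,0,0,0,0,0],
    [0,0,0,0,0,0,0]
  ]
}}

```text
time_s: 9.5
ee_pos: [0.5367, -0.187, 0.1153]
eef_rot: [3.14, 0.304, 1.749]
force: [-4.2, -3.1, 14.1]
grip_width: 0.0136
grip_force: 35.0
```

```bash
python3 - <<'E'
from h import *
a=ctrl.camera("scene")["color"][130:280,110:310];b=ctrl.camera("side")["color"][50:200,230:430]
cv2.imwrite("pics/g2.png",cv2.resize(np.hstack([a,b]),None,fx=2,fy=2,interpolation=cv2.INTER_CUBIC))
E
```

```text
(no output)
```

View pics/g2.png

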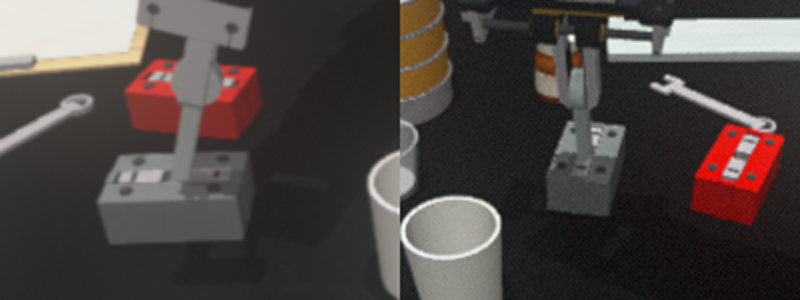

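The bar leans to +y (head at crop (195, 85)), with a gap opened on the other side of the neck where the right jaw was pushed back. Next: return upright and pull.

>>> {"api": "move_arm", "payload": {
  "increments": [
    [0,-0.056,0,0.001,0,0.03,0],
    [0,-0.056,0,0.001,0,0.03,0],
    [0,-0.056,0,0.001,0,0.03,0],
    [0,-0.056,0,0.001,0,0.03,0],
    [0,-0.056,0,0.001,0,0.03,0],
    [0,-0.056,0,0.001,0,0.03,0],
    [0,-0.056,0,0.001,0,0.03,0],
    [0,-0.056,0,0.001,0,0.03,0],
    [0,-0.056,0,0.001,0,0.03,0],
    [0,-0.056,0,0.001,0,0.03,0],
    [0,0,0,0,0,0,0],
    [0,0,0,-0.05,0,0,0],
    [0,0,0,-0.05,0,0,0],
    [0,0,0,-0.05,0,0,0],
    [0,0,0,-0.05,0,0,0]
  ]
}}

```text
time_s: 11.1
ee_pos: [0.5406, -0.2131, 0.126]
eef_rot: [-3.14, -0.001, 1.749]
force: [4.9, -3.0, -29.8]
grip_width: 0.0139
grip_force: 35.0
```

>>> {"api": "move_arm", "payload": {
  "increments": [
    [0,0,0,0.05,0,0,0],
    [0,0,0,0.05,0,0,0],
    [0,0,0,0.05,0,0,0],
    [0,0,0,0,0,0,0]
  ]
}}

```text
time_s: 11.5
ee_pos: [0.5412, -0.2136, 0.12]
eef_rot: [3.141, -0.0, 1.749]
force: [-0.4, -0.0, -1.6]
grip_width: 0.0136
grip_force: 35.0
```

>>> {"api": "move_arm", "payload": {
  "increments": [
    [0,-0.056,0,0.001,0,0.03,0],
    [0,-0.056,0,0.001,0,0.03,0],
    [0,-0.056,0,0.001,0,0.03,0],
    [0,-0.056,0,0.001,0,0.03,0],
    [0,-0.056,0,0.001,0,0.03,0],
    [0,-0.056,0,0.001,0,0.03,0],
    [0,-0.056,0,0.001,0,0.03,0],
    [0,-0.056,0,0.001,0,0.03,0],
    [0,-0.056,0,0.001,0,0.03,0],
    [0,-0.056,0,0.001,0,0.03,0],
    [0,-0.056,0,0.001,0,0.03,0],
    [0,-0.02,0,0,0,0.01,0],
    [0,0,0,0,0,0,0],
    [0,0,0,0,0,0,0]
  ]
}}

```text
time_s: 12.9
ee_pos: [0.5468, -0.2437, 0.1153]
eef_rot: [3.141, -0.343, 1.749]
force: [-3.5, 6.4, 8.1]
grip_width: 0.0136
grip_force: 35.0
```

>>> {"api": "move_arm", "payload": {
  "increments": [
    [0,0.064,0,0.001,0,-0.034,0],
    [0,0.064,0,0.001,0,-0.034,0],
    [0,0.064,0,0.001,0,-0.034,0],
    [0,0.064,0,0.001,0,-0.034,0],
    [0,0.064,0,0.001,0,-0.034,0],
    [0,0.064,0,0.001,0,-0.034,0],
    [0,0.064,0,0.001,0,-0.034,0],
    [0,0.064,0,0.001,0,-0.034,0],
    [0,0.064,0,0.001,0,-0.034,0],
    [0,0.064,0,0.001,0,-0.034,0],
    [0,0.064,0,0.001,0,-0.034,0],
    [0,0.064,0,0.001,0,-0.034,0],
    [0,0.064,0,0.001,0,-0.034,0],
    [0,0.064,0,0.001,0,-0.034,0],
    [0,0.064,0,0.001,0,-0.034,0],
    [0,0.064,0,0.001,0,-0.034,0],
    [0,0.064,0,0.001,0,-0.034,0],
    [0,0.064,0,0.001,0,-0.034,0],
    [0,0.064,0,0.001,0,-0.034,0],
    [0,0.064,0,0.001,0,-0.034,0]
  ]
}}

```text
time_s: 14.9
ee_pos: [0.536, -0.1834, 0.116]
eef_rot: [3.14, 0.345, 1.749]
force: [-2.4, -8.1, 7.6]
grip_width: 0.0136
grip_force: 35.0
```

>>> {"api": "move_arm", "payload": {
  "increments": [
    [0,0.02,0,0,0,0,0],
    [0,0,0,0,0,0,0],
    [0,-0.02,0,0,0,0,0],
    [0,-0.064,0,0.001,0,0.034,0],
    [0,-0.064,0,0.001,0,0.034,0],
    [0,-0.064,0,0.001,0,0.034,0],
    [0,-0.064,0,0.001,0,0.034,0],
    [0,-0.064,0,0.001,0,0.034,0],
    [0,-0.064,0,0.001,0,0.034,0],
    [0,-0.064,0,0.001,0,0.034,0],
    [0,-0.064,0,0.001,0,0.034,0],
    [0,-0.064,0,0.001,0,0.034,0],
    [0,-0.064,0,0.001,0,0.034,0],
    [0,0,0,0,0,0,0]
  ]
}}

```text
time_s: 16.3
ee_pos: [0.5411, -0.2137, 0.1201]
eef_rot: [3.142, -0.0, 1.748]
force: [0.7, 2.6, 0.7]
grip_width: 0.0141
grip_force: 35.0
```

>>> {"api": "move_arm", "payload": {
  "increments": [
    [0,0,0,-0.04,0,0,0],
    [0,0,0,-0.04,0,0,0],
    [0,0,0,-0.04,0,0,0],
    [0,0,0,0,0,0,0]
  ]
}}

```text
time_s: 16.7
ee_pos: [0.5409, -0.2128, 0.1258]
eef_rot: [-3.141, -0.001, 1.749]
force: [-0.0, 1.2, -7.3]
grip_width: 0.0139
grip_force: 35.0
```

>>> {"api": "move_arm", "payload": {
  "increments": [
    [0,0,0,-0.08,0,0,0],
    [0,0,0,-0.08,0,0,0],
    [0,0,0,-0.08,0,0,0],
    [0,0,0,-0.08,0,0,0],
    [0,0,0,0,0,0,0]
  ]
}}

```text
time_s: 17.2
ee_pos: [0.5414, -0.2134, 0.1433]
eef_rot: [3.141, 0.0, 1.749]
force: [-3.9, 2.8, -2.7]
grip_width: 0.0136
grip_force: 35.0
```

```bash
python3 - <<'E'
from h import *
a=ctrl.camera("scene")["color"][110:260,110:310];b=ctrl.camera("side")["color"][30:180,230:430]
cv2.imwrite("pics/g3.png",cv2.resize(np.hstack([a,b]),None,fx=2,fy=2,interpolation=cv2.INTER_CUBIC))
E
```

```text
(no output)
```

View pics/g3.png

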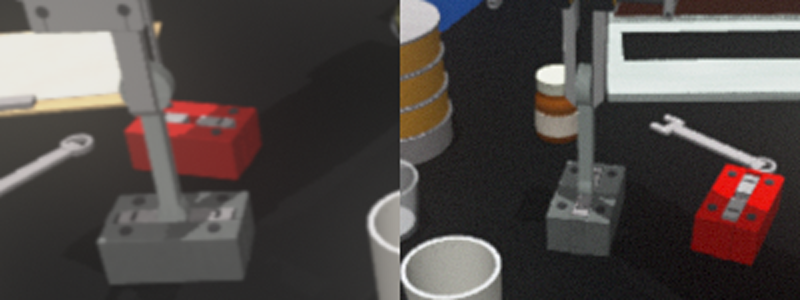

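The bar is rising with the gripper: its head is now at crop (150, 85), about 16 px higher than before. I keep lifting.

>>> {"api": "move_arm", "payload": {
  "increments": [
    [0,0,0,-0.15,0,0,0],
    [0,0,0,-0.15,0,0,0],
    [0,0,0,-0.2,0,0,0],
    [0,0,0,-0.2,0,0,0],
    [0,0,0,-0.3,0,0,0],
    [0,0,0,-0.3,0,0,0],
    [0,0,0,-0.3,0,0,0],
    [0,0,0,-0.3,0,0,0],
    [0,0,0,-0.2,0,0,0],
    [0,0,0,0,0,0,0],
    [0,0,0,0,0,0,0]
  ]
}}

```text
time_s: 18.4
ee_pos: [0.5411, -0.2134, 0.2469]
eef_rot: [-3.141, -0.0, 1.749]
force: [-0.8, 0.9, -1.0]
grip_width: 0.0137
grip_force: 35.0
```

```bash
python3 - <<'E'
from h import *
o=ctrl.get_obs();print(o["time_s"],o["ee_pos"],o["eef_rot"],o["force"])
S=ctrl.camera("scene");t=ctrl.camera("side")
a=S["color"][60:260,110:310];b=t["color"][0:200,200:400]
cv2.imwrite("pics/g4.png",cv2.resize(np.hstack([a,b]),None,fx=2,fy=2,interpolation=cv2.INTER_CUBIC))
# project the expected foot
for c in (S,t):
    for z in (.025,.144):
        q=np.linalg.inv(c["pose"])@[*(o["ee_pos"]-[0,0,.106]+[0,0,z]),1];u=c["K"]@(q[:3]/q[2]);print(z,u[:2].round(1))
    for d in ctrl.cut_out("bar",c)[:3]: r,cc=np.where(d["mask"]);print(round(d["conf"],2),r.min(),r.max(),cc.min(),cc.max())
E
```

```text
18.4 [ 0.54107477 -0.21337855  0.24691634] [-3.14143798e+00 -8.68468806e-05  1.74879513e+00] [-0.7798102   0.94016114 -1.01511012]
0.025 [182.3 150.8]
0.144 [164.3  69.9]
0.88 70 168 152 192
0.29 206 251 160 236
0.025 [322.4  69.9]
0.144 [322.2   2.7]
0.89 3 83 317 329
```

View pics/g4.png

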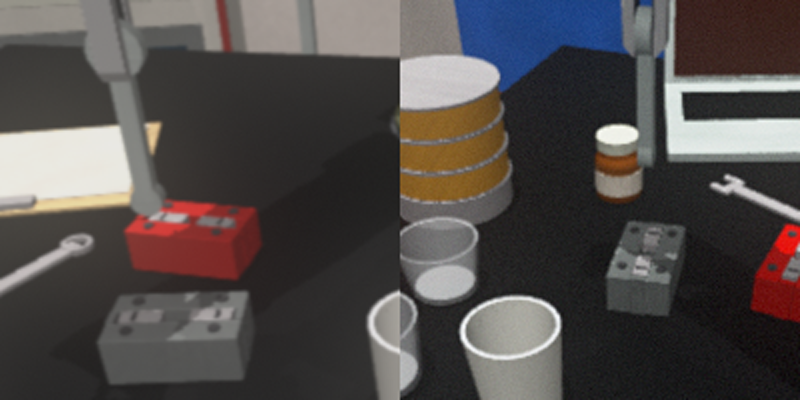

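The bar is out and upright with its foot at crop (150, 200); the empty grip shows both jaws apart. Next: carry it over the pot.

>>> {"api": "move_arm", "payload": {
  "increments": [
    [0,0.3,0.12,0,0,0,0],
    [0,0.4,0.16,0,0,0,0],
    [0,0.4,0.16,0,0,0,0],
    [0,0.4,0.16,0,0,0,0],
    [0,0.4,0.16,0,0,0,0],
    [0,0.4,0.16,0,0,0,0],
    [0,0.4,0.16,0,0,0,0],
    [0,0.4,0.16,0,0,0,0],
    [0,0.4,0.16,0,0,0,0],
    [0,0.3,0.12,0,0,0,0],
    [0,0.28,0.11,0,0,0,0],
    [0,0,0,0,0,0,0],
    [0,0,0,0,0,0,0]
  ]
}}

```text
time_s: 19.9
ee_pos: [0.5852, 0.0017, 0.2471]
eef_rot: [-3.141, 0.0, 1.749]
force: [-0.8, -0.6, -1.2]
grip_width: 0.014
grip_force: 35.0
```

```bash
python3 - <<'E'
from h import *
o=ctrl.get_obs(); c=ctrl.camera("wrist"); cv2.imwrite("pics/w2.png",c["color"])
T=np.eye(4);T[:3,:3]=R.from_euler("xyz",o["eef_rot"]).as_matrix();T[:3,3]=o["ee_pos"]
T=T@c["tool_from_camera"]; np.savez("w2",K=c["K"],T=T)
print(o["time_s"],o["ee_pos"],o["eef_rot"])
for z,xy in [(.09,(.585,.002)),(.141,o["ee_pos"][:2])]:
    q=np.linalg.inv(T)@[*xy,z,1];u=c["K"]@(q[:3]/q[2]);print("expect",z,u[:2])
for d in ctrl.cut_out("pot",c)[:2]:
    m=d["mask"];r,cc=np.where(m);print(round(d["conf"],2),d["centre"],r.min(),r.max(),cc.min(),cc.max())
    h=cv2.convexHull(np.argwhere(m)[:,::-1].astype(np.int32))[:,0]
    Q=np.array([atz(ray(c["K"],T,p),.09)[:2] for p in h]);x=Q.mean(0)
    from scipy.optimize import least_squares
    s=least_squares(lambda x:np.hypot(*(Q-x).T)-.043,x,loss="soft_l1",f_scale=.001);print(s.x,np.round(s.fun*1e3,1))
E
```

```text
19.9 [0.58522055 0.0017247  0.24709086] [-3.14136825e+00  1.08717990e-04  1.74916055e+00]
expect 0.09 [321.77825045 191.21507294]
expect 0.141 [321.71400144 201.51376588]
0.85 [183.6, 319.2] 156 221 288 355
[0.58449085 0.0024534 ] [-0.8 -0.7 -0.2 -0.4 -0.4 -0.6 -0.4 -0.4 -1.5 -0.2 -0.2 -0.3 -0.5 -0.9
 -0.2 -0.4 -0.7 -1.2 -1.2 -0.9 -0.7 -0.4 -0.5  0.7  0.5 -0.1 -0.3 -0.7
 -0.7 -0.8 -0.7 -0.5 -0.7]
```

View pics/w2.png

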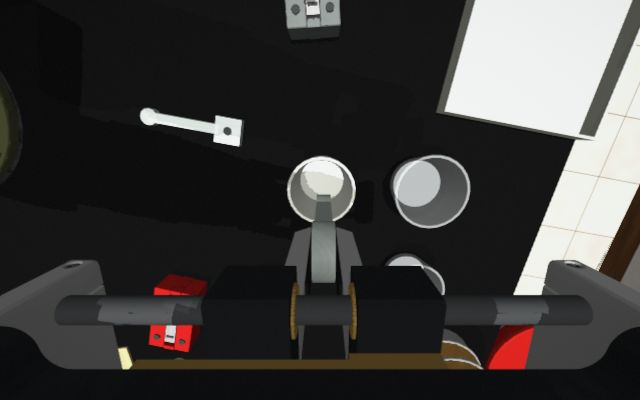

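The pot rim is centred at about (321, 189), with the foot over it at (323, 197). The TCP is within 1 mm of the pot's centre, at (0.5845, 0.0025). Next I shift the foot 10 mm, tilt 0.35 rad about it and lower.

>>> {"api": "move_arm", "payload": {
  "increments": [
    [0,0.1,0,0,0,0,0],
    [0,0.1,0,0,0,0,0],
    [0,-0.066,0,0.001,0,0.035,0],
    [0,-0.066,0,0.001,0,0.035,0],
    [0,-0.066,0,0.001,0,0.035,0],
    [0,-0.066,0,0.001,0,0.035,0],
    [0,-0.066,0,0.001,0,0.035,0],
    [0,-0.066,0,0.001,0,0.035,0],
    [0,-0.066,0,0.001,0,0.035,0],
    [0,-0.066,0,0.001,0,0.035,0],
    [0,-0.066,0,0.001,0,0.035,0],
    [0,-0.066,0,0.001,0,0.035,0],
    [0,0,0,0,0,0,0],
    [0,0,0,0,0,0,0]
  ]
}}

```text
time_s: 21.4
ee_pos: [0.5892, -0.0203, 0.2414]
eef_rot: [-3.141, -0.35, 1.748]
force: [-0.6, 0.6, -0.0]
grip_width: 0.0139
grip_force: 35.0
```

>>> {"api": "move_arm", "payload": {
  "increments": [
    [0,-0.06,0,0.164,0,0,0],
    [0,-0.096,0,0.263,0,0,0],
    [0,-0.096,0,0.263,0,0,0],
    [0,-0.096,0,0.263,0,0,0],
    [0,-0.096,0,0.263,0,0,0],
    [0,-0.096,0,0.263,0,0,0],
    [0,-0.096,0,0.263,0,0,0],
    [0,-0.096,0,0.263,0,0,0],
    [0,-0.034,0,0.094,0,0,0],
    [0,0,0,0,0,0,0],
    [0,0,0,0,0,0,0]
  ]
}}

```text
time_s: 22.5
ee_pos: [0.5895, -0.0202, 0.1303]
eef_rot: [3.141, -0.35, 1.749]
force: [0.3, 0.9, -0.7]
grip_width: 0.0138
grip_force: 35.0
```

```bash
python3 - <<'E'
from h import *
o=ctrl.get_obs();Rm=R.from_euler("xyz",o["eef_rot"]).as_matrix()
print(o["time_s"],o["ee_pos"],"foot centre",o["ee_pos"]+Rm@[0,0,.094],"axis",Rm[:,2],o["force"])
a=ctrl.camera("scene")["color"][90:290,220:420];b=ctrl.camera("side")["color"][40:240,160:360]
cv2.imwrite("pics/p1.png",cv2.resize(np.hstack([a,b]),None,fx=2,fy=2,interpolation=cv2.INTER_CUBIC))
E
```

```text
22.5 [ 0.58948004 -0.02022446  0.13031389] foot centre [0.58383903 0.01148654 0.04200426] axis [-0.06001069  0.33735105 -0.9394642 ] [ 0.28251602  0.85331185 -0.69189289]
```

>>> {"api": "move_arm", "payload": {
  "increments": [
    [0,-0.017,0,0.047,0,0,0],
    [0,-0.017,0,0.047,0,0,0],
    [0,-0.017,0,0.047,0,0,0],
    [0,-0.017,0,0.047,0,0,0],
    [0,-0.017,0,0.047,0,0,0],
    [0,-0.017,0,0.047,0,0,0],
    [0,-0.017,0,0.047,0,0,0],
    [0,-0.01,0,0.028,0,0,0],
    [0,0,0,0,0,0,0]
  ]
}}

```text
time_s: 23.5
ee_pos: [0.5891, -0.0201, 0.1106]
eef_rot: [-3.141, -0.35, 1.749]
force: [0.7, -0.4, -1.0]
grip_width: 0.0138
grip_force: 35.0
```

>>> {"api": "move_arm", "payload": {
  "increments": [
    [0,-0.007,0,0.019,0,0,0],
    [0,-0.007,0,0.019,0,0,0],
    [0,0,0,0,0,0,0],
    [0,0,0,0,0,0,0]
  ]
}}

```text
time_s: 23.9
ee_pos: [0.5892, -0.0201, 0.1088]
eef_rot: [3.142, -0.35, 1.749]
force: [-0.0, -0.4, -0.5]
grip_width: 0.0139
grip_force: 35.0
```

>>> {"api": "move_arm", "payload": {
  "increments": [
    [0,-0.007,0,0.019,0,0,0],
    [0,-0.007,0,0.019,0,0,0],
    [0,0,0,0,0,0,0],
    [0,0,0,0,0,0,0]
  ]
}}

```text
time_s: 24.3
ee_pos: [0.5892, -0.0201, 0.1068]
eef_rot: [-3.142, -0.35, 1.749]
force: [0.2, -0.5, -0.0]
grip_width: 0.0139
grip_force: 35.0
```

>>> {"api": "move_arm", "payload": {
  "increments": [
    [0,-0.007,0,0.019,0,0,0],
    [0,0,0,0,0,0,0],
    [0,0,0,0,0,0,0]
  ]
}}

```text
time_s: 24.6
ee_pos: [0.5894, -0.0202, 0.1061]
eef_rot: [3.141, -0.35, 1.749]
force: [0.6, -1.1, 4.2]
grip_width: 0.014
grip_force: 35.0
```

>>> {"api": "move_arm", "payload": {
  "increments": [
    [0,-0.007,0,0.019,0,0,0],
    [0,0,0,0,0,0,0],
    [0,0,0,0,0,0,0]
  ]
}}

```text
time_s: 24.9
ee_pos: [0.5895, -0.0203, 0.106]
eef_rot: [3.14, -0.35, 1.749]
force: [-2.9, -1.7, 11.3]
grip_width: 0.0142
grip_force: 35.0
```

>>> {"api": "move_arm", "payload": {
  "increments": [
    [0,-0.007,0,0.019,0,0,0],
    [0,0,0,0,0,0,0],
    [0,0,0,0,0,0,0]
  ]
}}

```text
time_s: 25.2
ee_pos: [0.5897, -0.0205, 0.1058]
eef_rot: [3.14, -0.35, 1.75]
force: [-4.4, -3.9, 18.8]
grip_width: 0.0136
grip_force: 35.0
```

>>> {"api": "move_arm", "payload": {
  "increments": [
    [0,0.014,0,-0.038,0,0,0],
    [0,-0.038,0,0,0,0.02,0],
    [0,-0.038,0,0,0,0.02,0],
    [0,-0.038,0,0,0,0.02,0],
    [0,-0.038,0,0,0,0.02,0],
    [0,-0.038,0,0,0,0.02,0],
    [0,0,0,0,0,0,0],
    [0,0,0,0,0,0,0]
  ]
}}

```text
time_s: 26.0
ee_pos: [0.5911, -0.0294, 0.1024]
eef_rot: [3.141, -0.451, 1.748]
force: [0.2, -2.3, 6.5]
grip_width: 0.0139
grip_force: 35.0
```

>>> {"api": "move_arm", "payload": {
  "increments": [
    [0,0,0,0,0,0,0],
    [0,0,0,0,0,0,0],
    [0.5,0,0,0,0,0,0],
    [0.5,0,0,0,0,0,0],
    [0.5,0,0,0,0,0,0],
    [0.5,0,0,0,0,0,0],
    [0.5,0,0,0,0,0,0],
    [0.5,0,0,0,0,0,0],
    [0.5,0,0,0,0,0,0],
    [0.5,0,0,0,0,0,0],
    [0.5,0,0,0,0,0,0],
    [0.5,0,0,0,0,0,0]
  ],
  "force": 8
}}

```text
time_s: 27.2
ee_pos: [0.5908, -0.0288, 0.1022]
eef_rot: [3.142, -0.45, 1.749]
force: [-0.2, -0.6, 0.4]
grip_width: 0.0472
grip_force: 0.0
```

>>> {"api": "move_arm", "payload": {
  "increments": [
    [0.5,0,0,-0.1,0,0,0],
    [0.5,0,0,-0.2,0,0,0],
    [0.5,0,0,-0.3,0,0,0],
    [0.5,0,0,-0.3,0,0,0],
    [0.5,0,0,-0.3,0,0,0],
    [0.5,0,0,-0.3,0,0,0],
    [0.5,0,0,-0.3,0,0,0],
    [0.5,0,0,-0.3,0,0,0],
    [0.5,0,0,-0.3,0,0,0],
    [0.5,0,0,0,0,0,0],
    [0.5,0,0,0,0,0,0],
    [0.5,0,0,0,0,0,0],
    [0.5,0,0,0,0,0,0],
    [0.5,0,0,0,0,0,0]
  ]
}}

```text
time_s: 28.6
ee_pos: [0.5999, -0.0799, 0.2099]
eef_rot: [-3.141, -0.45, 1.749]
force: [-0.4, 0.1, 0.9]
grip_width: 0.0471
grip_force: 0.0
```

```bash
python3 - <<'E'
from h import *
o=ctrl.get_obs();print(o["time_s"],o["ee_pos"],o["force"])
a=ctrl.camera("scene")["color"][100:300,200:400];b=ctrl.camera("side")["color"][60:260,160:360]
cv2.imwrite("pics/f1.png",cv2.resize(np.hstack([a,b]),None,fx=2,fy=2,interpolation=cv2.INTER_CUBIC))
E
```

```text
28.6 [ 0.59992386 -0.07992973  0.20990193] [-0.41096867  0.05530053  0.92487586]
```

View pics/f1.png

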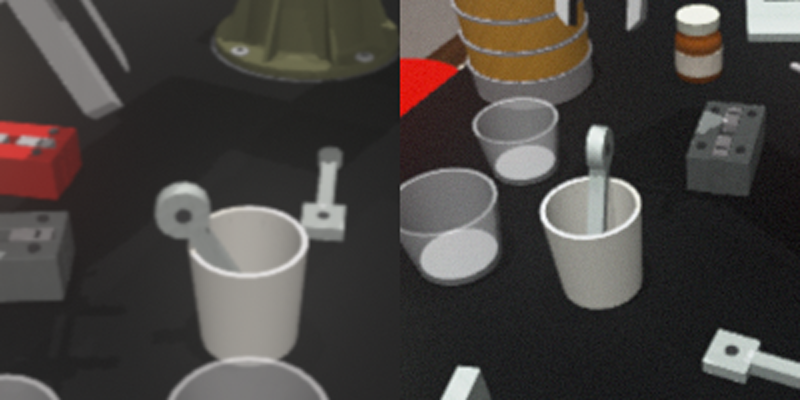

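The bar leans against the rim (head at crop (183, 210)), the pot stands upright, and the gripper is well clear of both.

```bash
python3 -c "
from h import *
print(ctrl.hand_in())"
```

```text
the job is handed in; nothing more can be done
None
```

I rocked the round-headed bar both ways (about 0.33 rad each side), pulled it out of the grip, lowered it foot first to the pot's bottom and released it there. It was leaning in the upright pot when I handed the job in at about 29 s, though no verdict came back.

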